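# Turn the strip-down row round for refitting

### The arm

A 6-joint arm with a two-finger parallel gripper is mounted at the origin on the work surface. World frame = base frame: x ahead of the robot, y to its left, z up, the work surface at z = 0. Lengths are in mm, angles in rad, forces in N, time in s.
With the tool pointing down it reaches from about 375 to 900 mm from the base axis. Payload 3.1 kg.
Tool frame: the origin (TCP) lies between the finger pads; the fingertips stand 11 mm ahead of it and the grasp point (between the pads) lies 8 mm behind it; x points along the fingers, z is the direction in which the jaws open and shut, and the axes are right-handed (so a half turn about x gives the same grasp; the last joint's range is limited). The gripper opens to 87 mm and grips with 3 to 60 N. Pads are 19 mm wide; open, the fingers measure 117 mm over their backs; the gripper's body (75 mm by 190 mm) begins 51 mm behind the grasp point.
Start: joints at [-1.47, 0.527, 1.433, -0, 1.181, -0.178], TCP at [172.025, -600.836, 233.548] pointing down, gripper open.
Joint ranges: [-3.08, 3.08], [-0.75, 2.2], [0.22, 2.44], [-1.43, 4.57], [0, 2.65], [-2.85, 2.85]. Speed limits (rad/s): [2.79, 2.79, 3.14, 3.14, 3.14, 3.14].

### API

Orientations are given as a unit quaternion [w, x, y, z].
In Python, from rig import robot gives the robot as it stands.
- The arm moves only by the shell command python3 -m jog 'ROWS' [OPENING]. ROWS is JSON, a list of rows, each an object of numbers: "x", "y", "z": the shift along the world's x, y, z in mm; "rx", "ry", "rz": the turn, a rotation vector about the world's x, y, z in degrees. In form: [{"x": .., "y": .., "z": .., "rx": .., "ry": .., "rz": ..}, ...]. A call has exactly 8 rows; each row shifts and turns the commanded pose from where the row before left it; what a row does not reach is not made up. A row lasts 1/8 s, in which the tool goes at most 62.5 mm and 10.7 degrees, less where a joint would pass 70% of its speed; a pose out of reach is approached as far as the arm can. A call is refused whole if a number of a shift passes 62.5 or a number of a turn 10.7, either way. A call with a gripper value outside its range is refused whole. OPENING is the finger opening in mm, from 0 to 87, set as the call begins (- or left out, the last holds). The fingers move at their own pace and stop on an object; the grip force is fixed at half the most. Time passes only in rows, so rows that do not move let the fingers close, or fill a call up. It gives the time, the measured TCP pose, the force and the opening at its end, in the units of the state.
- robot.get_state(): the state, without advancing time (a new reading comes with each control period).
- robot.camera(name): name is "scene" or "top" or "wrist"; returns a dict with "image" (480x640x3 uint8, red, green, blue), "z_map" (480x640 float32, mm along the optical axis (not along the pixel's ray), 0 where there is no reading), "K" (3x3 intrinsics, pixels), "R" (3x3) and "t" (3): a world point X has camera coordinates R X + t; the wrist camera has in their place "mount" (4x4, takes a point from camera to tool coordinates, whose origin is the TCP and whose axes are the tool frame's). Camera axes: x right, y down, z forward; pixel columns grow to the right and rows downward; lengths in mm; the calibration is good to about 2 mm. A picture is of the moment at which its call begins: read the wrist's pose just before it.
- robot.hand_in(): hands the job in, once; it reports no verdict.
Trained networks look in a picture, given as the dict that the camera call returned (one of the last four; its "shot" number tells which), for a name from the list of things; names that differ only in an ending like _2 or _b are one class to them, and where a whole thing is asked for, a point or a joint stands for the part that bears it (a point fixed in the world has none). Each returns a list of dicts, best first, with "p" (0 to 1); they miss things now and then, are a little off and sometimes report something else, mostly with a low value. They report only what shows in the picture. A call takes as long as a camera call. They do not tell look-alikes from the thing itself.
- robot.trace(label, picture): "pixels" (480x640 bool, what is visible of it) and "point" ([column, row] in pixels, amid what is visible of it).
- robot.tip_of(label, picture): "point" ([column, row] in pixels: a listed point, or the origin of a listed thing).
The state is a dict: "time": time; "q": joint angles; "joint_vel": joint speeds; "effort": joint torques, N m; "eef_pos": TCP position; "orientation": TCP orientation; "contact_force": force on the tool from outside, world axes, zero at the start; "moment": the same for the moment, N m; "width": opening from 0.0 (shut) to 1.0 (fully open).
Only numpy, scipy, OpenCV 4.12 (cv2) and the standard library are available. Lean on these libraries where they do the work, as an engineer would, in place of code of your own. Each camera call takes 0.05 s, during which the arm holds its last target. There are 200 camera calls.

### The job

Move the four parts (pulley, bearing, spacer sleeve, dust cup) from the wooden strip-down rack to the grey refit rack in reverse order: the part nearest the wooden rack's end peg goes to the place farthest from the grey rack's end peg, and so on, so that last off is first on. Of the two nested dust cups take only the upper one and leave the lower one standing where it is, without lifting it. Stand each part upright, as it stood, in the middle of its rubber square and let go.

Things in the scene. Friction and masses are not known exactly. Their poses are not given: they have to be found in the camera images.
- pulley: aluminium belt pulley, a disc with a groove round it, 58 mm in diameter, 28 mm tall, axis upright; both flanges are 58 mm wide and 9 mm thick, the 10 mm groove between them is 44 mm wide. Origin: centre of its underside, z up along the axis. About 0.13 to 0.27 kg.
- bearing: ball bearing, a steel disc with a dark ring-shaped seal and a dark bore on top, 46 mm in diameter, 20 mm tall, axis upright. Origin: centre of its underside, z up. About 0.13 to 0.25 kg.
- sleeve: steel spacer sleeve, a plain upright tube 30 mm in outer and 21 mm in inner diameter, 48 mm tall. Origin: centre of its underside, z up. About 0.09 to 0.18 kg.
- cup: The UPPER of two alike nested dust cups, the one to move. Grey plastic open stepped cup, 36 mm tall: foot 34 mm wide up to 16 mm, above that 47 mm wide (41 inside). Origin: centre of underside, z up. Sits loosely, 20 mm higher than the lower cup, shoulder on its rim: its wide part is 36 to 56 mm above the pad, straight above the lower one's equally wide part. 0.03 to 0.06 kg.
- lower_cup: The LOWER of the two nested dust cups; it stays, loose on its cardboard square. Grey plastic open stepped cup, 36 mm tall: foot 34 mm wide up to 16 mm, above that 47 mm wide (41 inside). Origin: centre of underside, z up. 0.04 kg.
- pad_pulley: square of cardboard, 66 x 66 mm, 3 mm thick, fixed on the wooden strip-down board; the one on which the pulley stands at the start (it stays put and so marks that place). Origin: centre of its underside. All four cardboard squares look alike.
- pad_bearing: square of cardboard, 66 x 66 mm, 3 mm thick, fixed on the wooden strip-down board; the one on which the bearing stands at the start (it stays put and so marks that place). Origin: centre of its underside. All four cardboard squares look alike.
- pad_sleeve: square of cardboard, 66 x 66 mm, 3 mm thick, fixed on the wooden strip-down board; the one on which the sleeve stands at the start (it stays put and so marks that place). Origin: centre of its underside. All four cardboard squares look alike.
- strip_rack: Strip-down rack: brown wooden board holding the parts at the start, 420 x 86 x 12 mm, fixed. Origin on its underside, z up. Four places in a row along its y axis at x = 0, y = +115.5, +38.5, -38.5, -115.5 mm; upright steel end peg (18 mm wide, 34 mm above the board) at y = +178. Each place: a cardboard square, top 15 mm above the table, with one part up to 5 mm off centre, in any order. Small tin at y = -190: not part of the job.
- refit_rack: Refit rack: grey steel board, 420 x 86 x 12 mm, fixed. Origin on its underside, z up. Four places in a row along its y axis at x = 0, y = +115.5, +38.5, -38.5, -115.5 mm; upright steel end peg (18 mm wide, 34 mm above the board) at y = +178. Each place: an empty 66 mm rubber square, top 15 mm above the table. Small black relay at y = -190: not part of the job. Either rack may be nearer the robot.
Not all that is in view belongs to the job. What is shaped like the sleeve but green or purple is not meant.

How it is judged:
By the outcome, as a careful person would: the job done as asked, in the order asked, and still so for the second after the job is handed in, with the robot touching nothing.
It also fails if it takes over 96 s, if anything falls off the work surface, if the arm or the gripper's body presses on something with over 40 N, if the wrist force passes 120 N, or if a joint passes its speed limit or range.

## Working session

There is one attempt and no reset: what is moved stays moved. The work goes in short steps, Python scripts to look and compute and a shell command to move; the robot and the scene stay as the last step left them, time stands still between calls to the robot, and variables do not carry over. Pictures are saved under pics/ and viewed, about 12 in all and at most 16, crops included, and the job is handed in when it is done.

```bash
ls; mkdir -p pics
python3 - <<'E'
from rig import robot
import cv2,numpy as np
s=robot.get_state();print({k:np.round(v,3).tolist() for k,v in s.items()})
for n in ("top","scene"):
    c=robot.camera(n);cv2.imwrite(f"pics/{n}0.png",c["image"][:,:,::-1])
    print(n,c["K"].tolist(),np.round(c["R"],3).tolist(),np.round(c["t"],1).tolist())
E
```

```text
pics
{'time': 0.0, 'q': [-1.47, 0.528, 1.434, -0.0, 1.181, -0.179], 'joint_vel': [-0.002, 0.0, 0.001, -0.001, 0.001, -0.002], 'effort': [-0.001, -44.005, -17.659, 0.063, 0.058, -0.0], 'eef_pos': [171.951, -600.152, 232.592], 'orientation': [0.564, 0.426, 0.565, -0.425], 'contact_force': [0.11, 0.943, 1.117], 'moment': [-0.01, -0.036, -0.006], 'width': 0.999}
top [[588.3200629869226, 0.0, 323.15672486384483], [0.0, 588.3200629869226, 246.39531808624034], [0.0, 0.0, 1.0]] [[0.014, -0.999, 0.035], [-0.988, -0.02, -0.152], [0.153, -0.033, -0.988]] [-79.3, 639.2, 809.0]
scene [[442.8570083390158, 0.0, 325.25436849173576], [0.0, 442.8570083390158, 236.4591910632466], [0.0, 0.0, 1.0]] [[-0.798, 0.603, 0.004], [0.469, 0.625, -0.624], [-0.379, -0.496, -0.782]] [507.3, -233.1, 912.5]
```

View pics/top0.png

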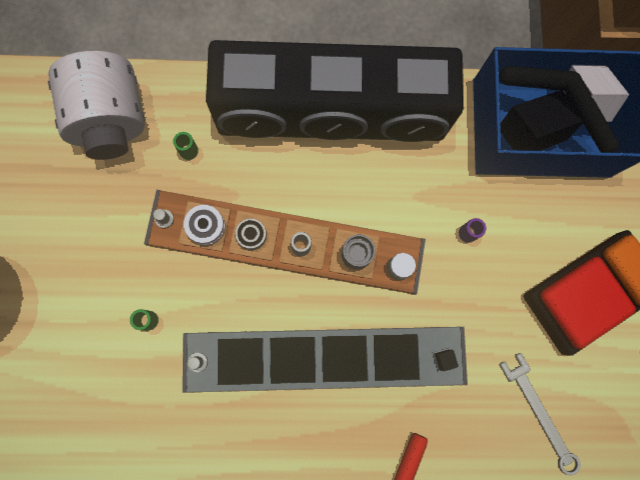

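View pics/scene0.png

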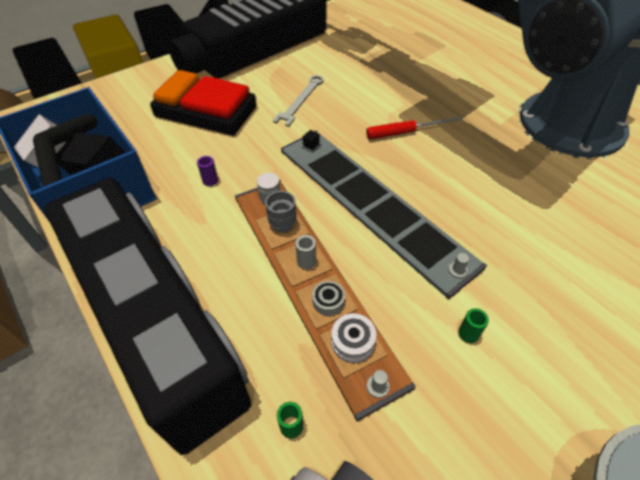

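The top view shows the wooden rack with its peg at (163,217), then the pulley (204,225), bearing (251,234), sleeve (300,242), cups (357,252) and tin (403,266). The grey rack has its peg at (198,362), squares at (241,361), (293,360), (345,358) and (397,357), and the relay at (446,360). The sleeve-like things are green (185,145), green (143,320), purple (474,230) and steel (300,242). Only the steel one, standing on a cardboard square, fits.

```bash
cat > h.py <<'E'
from rig import robot
import cv2,numpy as np
def cloud(c):
    v,u=np.mgrid[:480,:640];z=c["z_map"].astype(float);K=c["K"]
    P=np.stack([(u-K[0,2])/K[0,0]*z,(v-K[1,2])/K[1,1]*z,z],-1)
    if "mount" in c:
        from scipy.spatial.transform import Rotation as Ro
        s=c["st"];M=c["mount"];q=s["orientation"]
        P=P@M[:3,:3].T+M[:3,3]
        return P@Ro.from_quat([q[1],q[2],q[3],q[0]]).as_matrix().T+s["eef_pos"]
    return (P-c["t"])@c["R"]
def wrist():
    s=robot.get_state();c=robot.camera("wrist");c["st"]=s;return c
E
python3 - <<'E'
from h import *
for n in ("top","scene"):
    c=robot.camera(n);W=cloud(c);print(n)
    for l in ("pulley","bearing","sleeve","cup","lower_cup","strip_rack","refit_rack"):
        for r in robot.trace(l,c)[:2]:
            m=r["pixels"]&(c["z_map"]>0);p=W[m]
            if len(p)<20: continue
            zt=np.percentile(p[:,2],95); 
            if "rack" in l: t=p[abs(p[:,2]-12)<4]
            else: t=p[p[:,2]>zt-5]
            (cx,cy),R=cv2.minEnclosingCircle(t[:,:2].astype(np.float32))
            x=cv2.minAreaRect(t[:,:2].astype(np.float32)) if "rack" in l else ""
            print(l,round(r["p"],2),np.round(r["point"]),"zt",round(zt,1),"circ",round(cx,1),round(cy,1),round(R,1),"med",np.round(np.median(t,0),1),x)
    # grey rack dark squares
    if n=="top":
        g=c["image"].max(2)
        b=((g<60)&(abs(W[...,2]-15)<8)).astype(np.uint8)
        k,lab,st,ce=cv2.connectedComponentsWithStats(b)
        for i in range(1,k):
            if st[i,4]>900:
                p=W[lab==i];print("sq",np.round(ce[i]),cv2.minAreaRect(p[:,:2].astype(np.float32)),round(np.median(p[:,2]),1))
E
```

```text
top
pulley 0.71 [217. 243.] zt 18.1 circ 673.6 110.9 44.0 med [654.8  97.   15.7] 
pulley 0.56 [202. 223.] zt 46.4 circ 672.2 108.3 28.9 med [672.2 108.1  44. ] 
bearing 0.91 [253. 234.] zt 38.5 circ 660.1 39.7 22.9 med [660.   38.9  36.2] 
sleeve 0.9 [188. 144.] zt 49.5 circ 796.0 143.6 15.6 med [795.2 143.7  48.1] 
sleeve 0.81 [472. 232.] zt 49.6 circ 674.0 -295.6 15.2 med [ 674.3 -294.2   48.1] 
cup 0.57 [361. 249.] zt 72.7 circ 632.9 -118.8 23.4 med [ 632.6 -118.8   71.4] 
strip_rack 0.96 [282. 242.] zt 16.1 circ 652.9 -12.7 213.5 med [651.   -9.1  12.6] ((653.4620361328125, -12.81390380859375), (420.4693908691406, 86.85684204101562), 80.57162475585938)
refit_rack 0.59 [320. 358.] zt 17.9 circ 479.5 -75.4 213.7 med [478.4 -69.4  13.6] ((477.8959655761719, -75.84263610839844), (86.04039764404297, 421.32232666015625), 2.17586612701416)
sq [396. 357.] ((481.93438720703125, -180.09246826171875), (64.46515655517578, 65.4736328125), 0.8295584917068481) 15.7
sq [292. 360.] ((476.3143310546875, -26.74884796142578), (64.73748779296875, 63.509830474853516), 1.8134382963180542) 15.7
sq [344
[... 471 characters left out ...]
3  49.7] 
sleeve 0.8 [292. 418.] zt 49.2 circ 796.6 144.6 14.9 med [796.8 145.7  47.8] 
sleeve 0.76 [211. 171.] zt 48.5 circ 675.4 -294.8 16.0 med [ 674.6 -290.    47. ] 
cup 0.69 [279. 204.] zt 71.6 circ 634.4 -117.9 24.0 med [ 635.1 -116.2   70.1] 
lower_cup 0.81 [286. 225.] zt 50.6 circ 636.7 -110.9 22.1 med [644.3 -98.5  48.9] 
strip_rack 0.81 [333. 361.] zt 17.1 circ 654.7 -12.3 214.0 med [676.3  97.2  12.2] ((653.6689453125, -12.737380981445312), (422.2387390136719, 86.64588928222656), 80.63055419921875)
refit_rack 0.62 [389. 217.] zt 16.7 circ 478.9 -75.1 214.6 med [484.8 -30.2  13.5] ((478.63507080078125, -75.31576538085938), (87.97366333007812, 421.6388854980469), 2.149685859680176)
```

Run:
```python
from h import *
from scipy.spatial.transform import Rotation as Ro
s=robot.get_state();q=s["orientation"];print(np.round(Ro.from_quat([q[1],q[2],q[3],q[0]]).as_matrix(),3),s["time"])
c=robot.camera("top");W=cloud(c)
# things above boards, between x 610..700
for lo,hi in ((20,90),(52,68)):
    b=((W[...,2]>lo)&(W[...,2]<hi)&(W[...,0]>600)&(W[...,0]<710)&(abs(W[...,1])<230)).astype(np.uint8)
    k,lab,st,ce=cv2.connectedComponentsWithStats(b)
    for i in range(1,k):
        if st[i,4]>20:
            p=W[lab==i];zt=np.percentile(p[:,2],95);t=p[p[:,2]>zt-5]
            print(np.round(ce[i]),round(zt,1),np.round(cv2.minEnclosingCircle(t[:,:2].astype(np.float32))[0],1),cv2.minEnclosingCircle(t[:,:2].astype(np.float32))[1])
cv2.imwrite("pics/crop1.png",cv2.resize(c["image"][180:300,140:430,::-1],None,fx=2.7,fy=2.7,interpolation=cv2.INTER_CUBIC))
```

```text
[[ 0.     0.961  0.275]
 [-0.     0.275 -0.961]
 [-1.     0.     0.   ]] 0.9
[204. 225.] 46.4 [672.2 108.3] 28.99397087097168
[161. 216.] 48.5 [683.7 172.2] 8.819470405578613
[251. 234.] 38.5 [660.7  39.5] 22.868755340576172
[301. 243.] 65.2 [644.7 -35.5] 14.999938011169434
[358. 252.] 72.6 [ 632.7 -118.7] 23.38576889038086
[402. 265.] 56.7 [ 615.3 -185.2] 18.346683502197266
[301. 242.] 65.7 [644.7 -35.5] 14.999938011169434
[360. 249.] 63.5 [ 632.4 -120.6] 21.67563247680664
[351. 262.] 67.1 [ 620.7 -113.2] 18.601919174194336
[403. 264.] 56.8 [ 615.5 -184.9] 18.221784591674805
```

View pics/crop1.png

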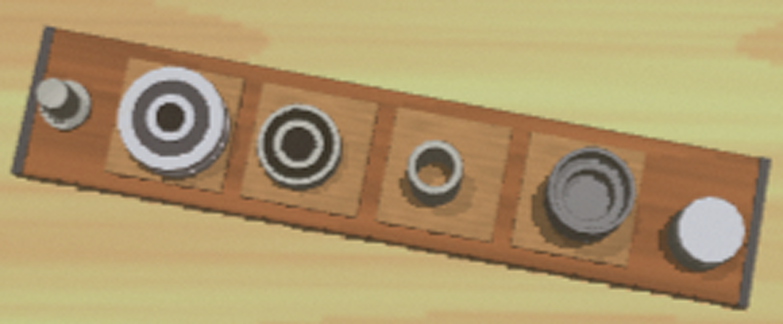

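```bash
python3 -m jog '[{"x":40,"y":42,"rz":9.25},{"x":40,"y":42,"rz":9.25},{"x":40,"y":42,"rz":9.25},{"x":40,"y":42,"rz":9.25},{"x":40,"y":42,"rz":9.25},{"x":40,"y":42,"rz":9.25},{"x":40,"y":42,"rz":9.25},{"x":40,"y":42,"rz":9.25}]' 87
python3 -m jog '[{"x":28,"y":30,"z":-10},{"x":28,"y":29,"z":-15},{"x":28,"y":29,"z":-20},{"x":28,"y":29,"z":-15},{"x":29,"y":29,"z":-5},{},{},{}]'
python3 - <<'E'
from h import *
c=wrist();cv2.imwrite("pics/w1.png",c["image"][:,:,::-1]);print(c["st"]["eef_pos"],c["st"]["orientation"],c["st"]["q"])
W=cloud(c)
for l in ("cup","lower_cup","sleeve"):
    for r in robot.trace(l,c)[:2]:
        p=W[r["pixels"]&(c["z_map"]>0)];zt=np.percentile(p[:,2],95);t=p[p[:,2]>zt-5]
        print(l,r["p"],r["point"],zt,cv2.minEnclosingCircle(t[:,:2].astype(np.float32)))
E
```

```text
[ 172.03790528 -600.83502614  233.56927623] [ 0.56463907  0.42566502  0.56461472 -0.42567856] [-1.47048512e+00  5.27462348e-01  1.43270714e+00  1.32779812e-05
  1.18138573e+00 -1.78506247e-01]invalid input
invalid input
```

View pics/w1.png

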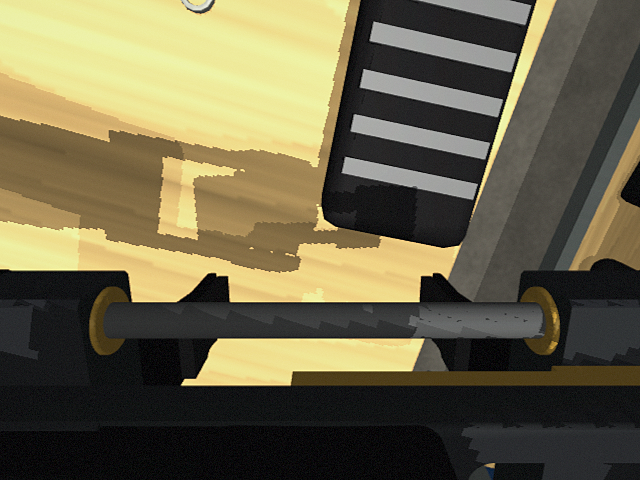

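The jog was refused as invalid, so every row probably needs all six keys. The wrist view shows only the bare table and the vent box near the start, with nothing of the job in it.

```bash
python3 -m jog '[{"x":40,"y":42,"z":0,"rx":0,"ry":0,"rz":9.25},{"x":40,"y":42,"z":0,"rx":0,"ry":0,"rz":9.25},{"x":40,"y":42,"z":0,"rx":0,"ry":0,"rz":9.25},{"x":40,"y":42,"z":0,"rx":0,"ry":0,"rz":9.25},{"x":40,"y":42,"z":0,"rx":0,"ry":0,"rz":9.25},{"x":40,"y":42,"z":0,"rx":0,"ry":0,"rz":9.25},{"x":40,"y":42,"z":0,"rx":0,"ry":0,"rz":9.25},{"x":40,"y":42,"z":0,"rx":0,"ry":0,"rz":9.25}]' 87
```

```text
time: 2.15
eef_pos: [493.3, -263.5, 233.8]
orientation: [0.707, -0.002, 0.707, 0.001]
contact_force: [0.5, -0.4, -0.2]
width: 0.998
```

```bash
python3 -m jog '[{"x":28,"y":29,"z":-10,"rx":0,"ry":0,"rz":0},{"x":28,"y":29,"z":-20,"rx":0,"ry":0,"rz":0},{"x":28,"y":29,"z":-25,"rx":0,"ry":0,"rz":0},{"x":28,"y":29,"z":-25,"rx":0,"ry":0,"rz":0},{"x":29,"y":30,"z":-13.5,"rx":0,"ry":0,"rz":0},{"x":0,"y":0,"z":0,"rx":0,"ry":0,"rz":0},{"x":0,"y":0,"z":0,"rx":0,"ry":0,"rz":0},{"x":0,"y":0,"z":0,"rx":0,"ry":0,"rz":0}]' 87
python3 - <<'E'
from h import *
c=wrist();cv2.imwrite("pics/w2.png",c["image"][:,:,::-1]);print(np.round(c["st"]["eef_pos"],1),np.round(c["st"]["orientation"],4),np.round(c["st"]["q"],2))
W=cloud(c)
for l in ("cup","lower_cup","sleeve"):
    for r in robot.trace(l,c)[:2]:
        p=W[r["pixels"]&(c["z_map"]>0)];zt=np.percentile(p[:,2],95);t=p[p[:,2]>zt-5]
        print(l,r["p"],r["point"],zt,cv2.minEnclosingCircle(t[:,:2].astype(np.float32)))
E
```

```text
time: 3.15
eef_pos: [632.7, -119.9, 140.7]
orientation: [0.707, 0.0, 0.707, -0.001]
contact_force: [0.3, 0.8, -0.9]
width: 1.003
[ 632.7 -119.9  140.7] [ 7.073e-01  5.000e-04  7.069e-01 -8.000e-04] [-0.36  0.66  1.46 -0.    1.02 -0.36]
cup 0.77 [322.7, 249.6] 70.0685939830907 ((633.6632690429688, -118.83531951904297), 23.431886672973633)
lower_cup 0.65 [326.5, 211.6] 49.44922533395312 ((634.2547607421875, -103.86976623535156), 17.61966323852539)
sleeve 0.96 [350.1, 103.3] 62.53076100512352 ((645.8033447265625, -35.99628448486328), 14.807051658630371)
```

View pics/w2.png

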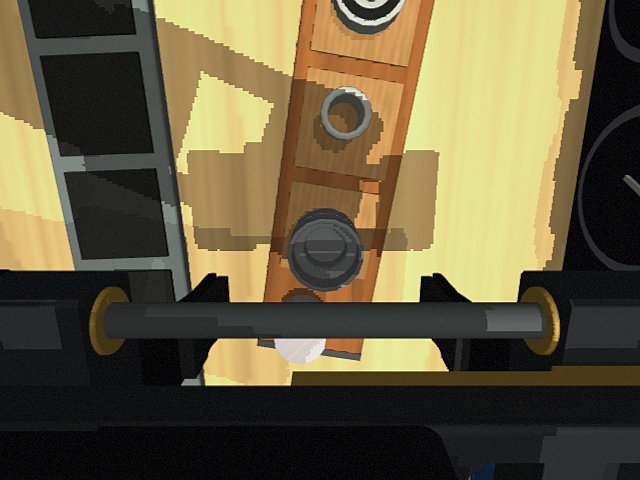

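The wrist view shows the upper cup (325,250), with the lower cup just visible behind it, the sleeve at (346,112) and the grey rack on the left. The cup's centre is (633.5,-118.7) and its top is at z=70, which agrees with the top camera.

```bash
python3 -m jog '[{"x":0,"y":0,"z":-18,"rx":0,"ry":0,"rz":0},{"x":0.5,"y":0,"z":-18,"rx":0,"ry":0,"rz":0},{"x":0,"y":0,"z":-16,"rx":0,"ry":0,"rz":0},{"x":0,"y":0,"z":-12,"rx":0,"ry":0,"rz":0},{"x":0,"y":0,"z":-7,"rx":0,"ry":0,"rz":0},{"x":0,"y":0,"z":-2,"rx":0,"ry":0,"rz":0},{"x":0,"y":0,"z":0,"rx":0,"ry":0,"rz":0},{"x":0,"y":0,"z":0,"rx":0,"ry":0,"rz":0}]' 87
python3 -m jog '[{"x":0,"y":0,"z":0,"rx":0,"ry":0,"rz":0},{"x":0,"y":0,"z":0,"rx":0,"ry":0,"rz":0},{"x":0,"y":0,"z":0,"rx":0,"ry":0,"rz":0},{"x":0,"y":0,"z":0,"rx":0,"ry":0,"rz":0},{"x":0,"y":0,"z":0,"rx":0,"ry":0,"rz":0},{"x":0,"y":0,"z":0,"rx":0,"ry":0,"rz":0},{"x":0,"y":0,"z":0,"rx":0,"ry":0,"rz":0},{"x":0,"y":0,"z":0,"rx":0,"ry":0,"rz":0}]' 0
```

```text
time: 4.35
eef_pos: [634.0, -119.0, 67.7]
orientation: [0.708, -0.0, 0.707, -0.0]
contact_force: [0.3, -0.1, -0.7]
width: 1.0
time: 5.35
eef_pos: [633.5, -118.9, 67.0]
orientation: [0.707, 0.0, 0.707, -0.0]
contact_force: [-0.3, 0.0, 0.2]
width: 0.522
```

```bash
python3 -m jog '[{"x":0,"y":0,"z":1,"rx":0,"ry":0,"rz":0},{"x":0,"y":0,"z":3,"rx":0,"ry":0,"rz":0},{"x":0,"y":0,"z":5,"rx":0,"ry":0,"rz":0},{"x":0,"y":0,"z":8,"rx":0,"ry":0,"rz":0},{"x":0,"y":0,"z":10,"rx":0,"ry":0,"rz":0},{"x":0,"y":0,"z":10,"rx":0,"ry":0,"rz":0},{"x":0,"y":0,"z":10,"rx":0,"ry":0,"rz":0},{"x":0,"y":0,"z":8,"rx":0,"ry":0,"rz":0}]' 0
python3 - <<'E'
from h import *
c=robot.camera("scene")
cv2.imwrite("pics/s2.png",cv2.resize(c["image"][120:320,200:420,::-1],None,fx=2.7,fy=2.7))
E
```

```text
time: 6.35
eef_pos: [633.7, -118.9, 123.0]
orientation: [0.707, 0.0, 0.707, -0.0]
contact_force: [0.8, 0.5, -0.8]
width: 0.523
```

View pics/s2.png

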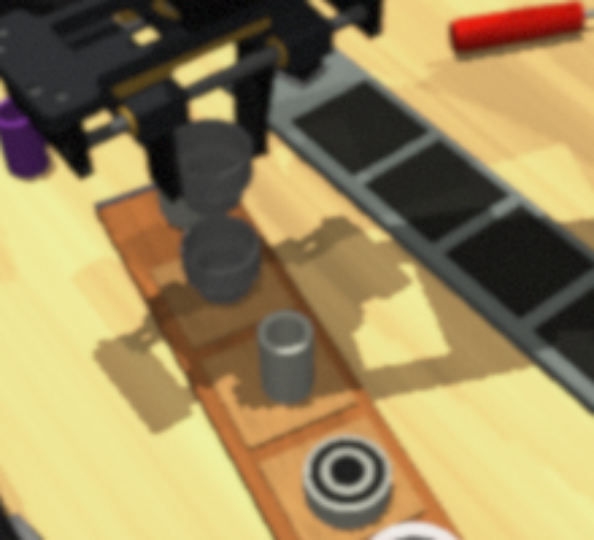

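The upper cup hangs in the jaws at (215,165) in the crop, and the lower one still stands on its square at (222,260). Next I measure the grey squares from the wrist camera too.

```bash
cat >> h.py <<'E'
def squares(c,mn=900):
    W=cloud(c);b=((c["image"].max(2)<70)&(abs(W[...,2]-15)<5)&(W[...,0]<530)).astype(np.uint8)
    b=cv2.morphologyEx(b,cv2.MORPH_OPEN,np.ones((3,3)))
    k,lab,st,ce=cv2.connectedComponentsWithStats(b)
    for i in range(1,k):
        if st[i,4]>mn:
            r=cv2.minAreaRect(W[lab==i][:,:2].astype(np.float32));print("sq",np.round(ce[i]),np.round(r[0],1),np.round(r[1],1),round(r[2],1))
E
python3 - <<'E'
from h import *
squares(wrist())
E
python3 -m jog '[{"x":-15,"y":15,"z":5,"rx":0,"ry":0,"rz":0},{"x":-22,"y":24,"z":5,"rx":0,"ry":0,"rz":0},{"x":-24,"y":26,"z":0,"rx":0,"ry":0,"rz":0},{"x":-24,"y":26,"z":0,"rx":0,"ry":0,"rz":0},{"x":-22,"y":24,"z":0,"rx":0,"ry":0,"rz":0},{"x":-15,"y":15,"z":0,"rx":0,"ry":0,"rz":0},{"x":0,"y":0,"z":0,"rx":0,"ry":0,"rz":0},{"x":0,"y":0,"z":0,"rx":0,"ry":0,"rz":0}]' 0
python3 - <<'E'
from h import *
squares(wrist())
E
```

```text
sq [62. 15.] [474.1  24.7] [69.7 17.3] 1.0
sq [ 80. 101.] [475.9 -27. ] [69.4 67.6] 2.3
sq [102. 218.] [ 478.9 -104. ] [69.6 66.2] 2.3
time: 7.45
eef_pos: [513.1, 10.4, 132.3]
orientation: [0.708, -0.0, 0.706, -0.0]
contact_force: [0.4, 0.2, -0.0]
width: 0.522
sq [267. 182.] [473.4  49.4] [66.9 67.1] 2.3
sq [259. 261.] [475.9 -14.4] [67.4 42.2] 2.9
sq [287. 358.] [487.4 -84.7] [48.9 28.6] 0.1
```

```bash
python3 -m jog '[{"x":-10,"y":10,"z":0,"rx":0,"ry":0,"rz":0},{"x":-16,"y":16,"z":-8,"rx":0,"ry":0,"rz":0},{"x":-12,"y":12.5,"z":-15,"rx":0,"ry":0,"rz":0},{"x":0,"y":0,"z":-18,"rx":0,"ry":0,"rz":0},{"x":0,"y":0,"z":-18,"rx":0,"ry":0,"rz":0},{"x":0,"y":0,"z":-14,"rx":0,"ry":0,"rz":0},{"x":0,"y":0,"z":-8,"rx":0,"ry":0,"rz":0},{"x":0,"y":0,"z":-3,"rx":0,"ry":0,"rz":0}]' 0
python3 -m jog '[{"x":0,"y":0,"z":-0.5,"rx":0,"ry":0,"rz":0},{"x":0,"y":0,"z":-0.5,"rx":0,"ry":0,"rz":0},{"x":0,"y":0,"z":0,"rx":0,"ry":0,"rz":0},{"x":0,"y":0,"z":0,"rx":0,"ry":0,"rz":0},{"x":0,"y":0,"z":0,"rx":0,"ry":0,"rz":0},{"x":0,"y":0,"z":0,"rx":0,"ry":0,"rz":0},{"x":0,"y":0,"z":0,"rx":0,"ry":0,"rz":0},{"x":0,"y":0,"z":0,"rx":0,"ry":0,"rz":0}]' 0
```

```text
time: 8.5
eef_pos: [473.4, 49.6, 47.7]
orientation: [0.707, 0.0, 0.707, -0.0]
contact_force: [-0.4, 0.4, -0.4]
width: 0.518
time: 9.5
eef_pos: [473.5, 49.7, 47.0]
orientation: [0.707, 0.0, 0.707, -0.0]
contact_force: [1.0, 0.2, -0.8]
width: 0.521
```

```bash
python3 -m jog '[{"x":0,"y":0,"z":0,"rx":0,"ry":0,"rz":0},{"x":0,"y":0,"z":0,"rx":0,"ry":0,"rz":0},{"x":0,"y":0,"z":0,"rx":0,"ry":0,"rz":0},{"x":0,"y":0,"z":0,"rx":0,"ry":0,"rz":0},{"x":0,"y":0,"z":5,"rx":0,"ry":0,"rz":0},{"x":0,"y":0,"z":15,"rx":0,"ry":0,"rz":0},{"x":0,"y":0,"z":20,"rx":0,"ry":0,"rz":0},{"x":0,"y":0,"z":30,"rx":0,"ry":0,"rz":0}]' 87
python3 -m jog '[{"x":20,"y":-10,"z":20,"rx":0,"ry":0,"rz":0},{"x":28,"y":-15,"z":3,"rx":0,"ry":0,"rz":0},{"x":33,"y":-16,"z":0,"rx":0,"ry":0,"rz":0},{"x":33,"y":-16,"z":0,"rx":0,"ry":0,"rz":0},{"x":30,"y":-15,"z":0,"rx":0,"ry":0,"rz":0},{"x":20,"y":-10,"z":0,"rx":0,"ry":0,"rz":0},{"x":8,"y":-4,"z":0,"rx":0,"ry":0,"rz":0},{"x":0,"y":0,"z":0,"rx":0,"ry":0,"rz":0}]' 87
python3 - <<'E'
from h import *
c=wrist();W=cloud(c);print(c["st"]["eef_pos"])
for l in ("sleeve","bearing","pulley"):
    for r in robot.trace(l,c)[:2]:
        p=W[r["pixels"]&(c["z_map"]>0)];zt=np.percentile(p[:,2],95);t=p[p[:,2]>zt-5]
        print(l,r["p"],r["point"],zt,cv2.minEnclosingCircle(t[:,:2].astype(np.float32)))
c=robot.camera("top");W=cloud(c)
for r in robot.trace("cup",c)+robot.trace("lower_cup",c):
        p=W[r["pixels"]&(c["z_map"]>0)];zt=np.percentile(p[:,2],95);t=p[p[:,2]>zt-5]
        print(r["p"],r["point"],zt,cv2.minEnclosingCircle(t[:,:2].astype(np.float32)))
cv2.imwrite("pics/t3.png",c["image"][:,:,::-1])
E
```

```text
time: 10.5
eef_pos: [473.1, 49.7, 118.2]
orientation: [0.707, 0.0, 0.707, -0.0]
contact_force: [-0.1, 0.3, -0.3]
width: 0.996
time: 11.5
eef_pos: [645.2, -36.3, 140.5]
orientation: [0.707, 0.0, 0.707, -0.0]
contact_force: [-1.3, 0.3, -0.9]
width: 0.999
[645.23971801 -36.27549599 140.46737204]
sleeve 0.72 [322.9, 248.5] 62.33543413110578 ((645.9515991210938, -35.579750061035156), 14.852020263671875)
bearing 0.71 [348.3, 127.7] 35.575882966221336 ((661.3961791992188, 39.39375305175781), 22.897750854492188)
pulley 0.82 [369.8, 27.7] 43.592167069700196 ((673.2394409179688, 108.1686782836914), 28.831459045410156)
0.77 [365.6, 257.4] 53.28505940184494 ((605.1502075195312, -101.83889770507812), 55.79944610595703)
```

View pics/t3.png

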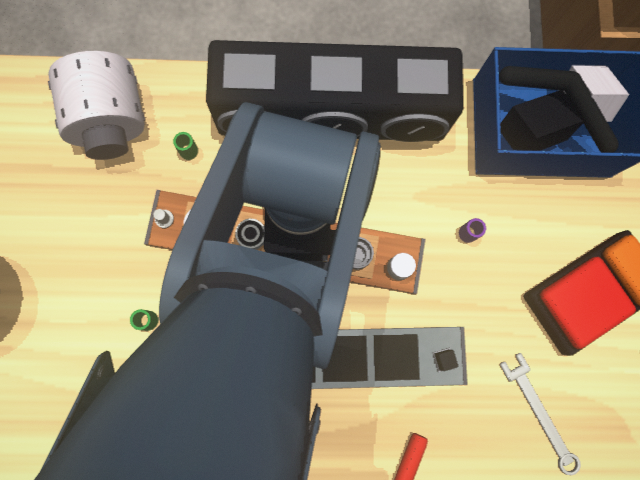

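The arm hides the cup at its new place, so I check that later. Nothing else has shifted, and the lower cup shows at (357,252). The wrist camera puts the steel sleeve right under the gripper.

```bash
python3 -m jog '[{"x":0,"y":0.6,"z":-15,"rx":0,"ry":0,"rz":0},{"x":0,"y":0,"z":-20,"rx":0,"ry":0,"rz":0},{"x":0,"y":0,"z":-22,"rx":0,"ry":0,"rz":0},{"x":0,"y":0,"z":-20,"rx":0,"ry":0,"rz":0},{"x":0,"y":0,"z":-15,"rx":0,"ry":0,"rz":0},{"x":0,"y":0,"z":-8,"rx":0,"ry":0,"rz":0},{"x":0,"y":0,"z":-2,"rx":0,"ry":0,"rz":0},{"x":0,"y":0,"z":0,"rx":0,"ry":0,"rz":0}]' 87
python3 -m jog '[{"x":0,"y":0,"z":0,"rx":0,"ry":0,"rz":0},{"x":0,"y":0,"z":0,"rx":0,"ry":0,"rz":0},{"x":0,"y":0,"z":0,"rx":0,"ry":0,"rz":0},{"x":0,"y":0,"z":0,"rx":0,"ry":0,"rz":0},{"x":0,"y":0,"z":0,"rx":0,"ry":0,"rz":0},{"x":0,"y":0,"z":0,"rx":0,"ry":0,"rz":0},{"x":0,"y":0,"z":0,"rx":0,"ry":0,"rz":0},{"x":0,"y":0,"z":0,"rx":0,"ry":0,"rz":0}]' 0
python3 -m jog '[{"x":0,"y":0,"z":2,"rx":0,"ry":0,"rz":0},{"x":0,"y":0,"z":5,"rx":0,"ry":0,"rz":0},{"x":0,"y":0,"z":10,"rx":0,"ry":0,"rz":0},{"x":0,"y":0,"z":15,"rx":0,"ry":0,"rz":0},{"x":0,"y":0,"z":18,"rx":0,"ry":0,"rz":0},{"x":0,"y":0,"z":18,"rx":0,"ry":0,"rz":0},{"x":0,"y":0,"z":14,"rx":0,"ry":0,"rz":0},{"x":0,"y":0,"z":8,"rx":0,"ry":0,"rz":0}]' 0
```

```text
time: 12.85
eef_pos: [645.9, -35.8, 38.5]
orientation: [0.707, 0.0, 0.707, -0.0]
contact_force: [-0.1, -0.1, 0.4]
width: 1.001
time: 13.85
eef_pos: [645.5, -35.7, 38.0]
orientation: [0.707, 0.0, 0.707, -0.0]
contact_force: [0.6, -0.7, 0.7]
width: 0.33
time: 14.85
eef_pos: [645.9, -35.8, 129.6]
orientation: [0.708, 0.0, 0.707, -0.0]
contact_force: [0.5, -0.6, -1.3]
width: 0.33
```

```bash
python3 -m jog '[{"x":-15,"y":0.8,"z":0,"rx":0,"ry":0,"rz":0},{"x":-25,"y":1,"z":0,"rx":0,"ry":0,"rz":0},{"x":-30,"y":2,"z":0,"rx":0,"ry":0,"rz":0},{"x":-32,"y":2,"z":0,"rx":0,"ry":0,"rz":0},{"x":-30,"y":1,"z":0,"rx":0,"ry":0,"rz":0},{"x":-22,"y":1,"z":0,"rx":0,"ry":0,"rz":0},{"x":-12,"y":1,"z":0,"rx":0,"ry":0,"rz":0},{"x":-3.3,"y":0,"z":-10,"rx":0,"ry":0,"rz":0}]' 0
python3 -m jog '[{"x":0,"y":0,"z":-18,"rx":0,"ry":0,"rz":0},{"x":0,"y":0,"z":-20,"rx":0,"ry":0,"rz":0},{"x":0,"y":0,"z":-18,"rx":0,"ry":0,"rz":0},{"x":0,"y":0,"z":-12,"rx":0,"ry":0,"rz":0},{"x":0,"y":0,"z":-7,"rx":0,"ry":0,"rz":0},{"x":0,"y":0,"z":-4,"rx":0,"ry":0,"rz":0},{"x":0,"y":0,"z":-1,"rx":0,"ry":0,"rz":0},{"x":0,"y":0,"z":0,"rx":0,"ry":0,"rz":0}]' 0
python3 -m jog '[{"x":0,"y":0,"z":0,"rx":0,"ry":0,"rz":0},{"x":0,"y":0,"z":0,"rx":0,"ry":0,"rz":0},{"x":0,"y":0,"z":0,"rx":0,"ry":0,"rz":0},{"x":0,"y":0,"z":0,"rx":0,"ry":0,"rz":0},{"x":0,"y":0,"z":5,"rx":0,"ry":0,"rz":0},{"x":0,"y":0,"z":15,"rx":0,"ry":0,"rz":0},{"x":0,"y":0,"z":25,"rx":0,"ry":0,"rz":0},{"x":0,"y":0,"z":30,"rx":0,"ry":0,"rz":0}]' 87
```

```text
time: 15.85
eef_pos: [476.7, -27.1, 118.4]
orientation: [0.708, -0.0, 0.706, -0.0]
contact_force: [0.2, 0.0, -1.9]
width: 0.331
time: 16.85
eef_pos: [476.5, -27.0, 38.4]
orientation: [0.707, 0.0, 0.707, -0.0]
contact_force: [-1.0, 0.6, -1.9]
width: 0.334
time: 17.85
eef_pos: [476.0, -26.9, 114.4]
orientation: [0.707, 0.0, 0.707, -0.0]
contact_force: [0.9, 0.1, -0.1]
width: 0.99
```

```bash
python3 -m jog '[{"x":15,"y":6,"z":17,"rx":0,"ry":0,"rz":0},{"x":28,"y":10,"z":0,"rx":0,"ry":0,"rz":0},{"x":35,"y":12,"z":0,"rx":0,"ry":0,"rz":0},{"x":36,"y":13,"z":0,"rx":0,"ry":0,"rz":0},{"x":35,"y":12.5,"z":0,"rx":0,"ry":0,"rz":0},{"x":24,"y":9,"z":0,"rx":0,"ry":0,"rz":0},{"x":11.8,"y":4,"z":0,"rx":0,"ry":0,"rz":0},{"x":0,"y":0,"z":0,"rx":0,"ry":0,"rz":0}]' 87
python3 - <<'E'
from h import *
c=wrist();W=cloud(c);print(c["st"]["eef_pos"])
cv2.imwrite("pics/w3.png",c["image"][:,:,::-1])
for l in ("cup","sleeve","bearing","pulley"):
    for r in robot.trace(l,c)[:2]:
        p=W[r["pixels"]&(c["z_map"]>0)];zt=np.percentile(p[:,2],95);t=p[p[:,2]>zt-5]
        print(l,r["p"],r["point"],zt,cv2.minEnclosingCircle(t[:,:2].astype(np.float32)))
E
```

```text
time: 18.85
eef_pos: [661.0, 39.7, 130.5]
orientation: [0.707, -0.0, 0.707, -0.0]
contact_force: [0.2, -0.4, 0.4]
width: 0.999
[661.00245631  39.67429629 130.47737891]
cup 0.8 [38.7, 234.5] 49.75873244836054 ((474.52508544921875, 49.40920639038086), 24.174175262451172)
sleeve 0.94 [545.4, 80.6] 47.27350541905695 ((796.9013671875, 143.68370056152344), 15.541987419128418)
sleeve 0.68 [117.3, 16.3] 46.85139935333445 ((532.974365234375, 183.18560791015625), 12.837924003601074)
bearing 0.97 [324.7, 240.8] 35.57175061498337 ((661.5148315429688, 39.7412223815918), 22.814029693603516)
pulley 0.75 [344.1, 139.6] 43.61212308635447 ((673.0616455078125, 108.6613998413086), 28.813316345214844)
```

View pics/w3.png

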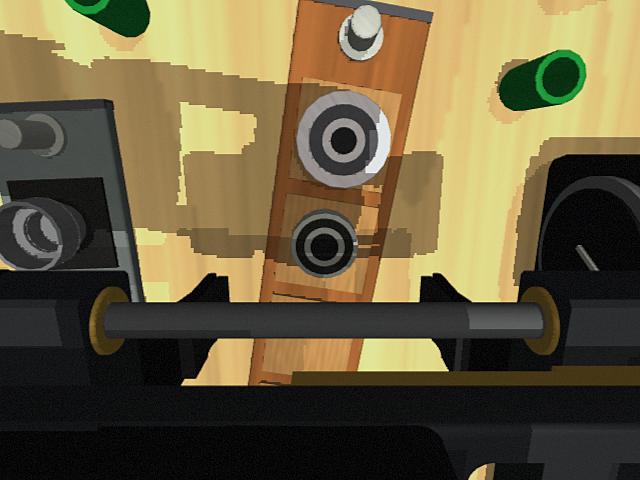

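The cup stands upright on the square next to the grey peg (40,233). The bearing (324,243) is under the gripper, and the pulley is at (344,139).

```bash
python3 -m jog '[{"x":0,"y":0,"z":-15,"rx":0,"ry":0,"rz":0},{"x":0,"y":0,"z":-20,"rx":0,"ry":0,"rz":0},{"x":0,"y":0,"z":-22,"rx":0,"ry":0,"rz":0},{"x":0,"y":0,"z":-20,"rx":0,"ry":0,"rz":0},{"x":0,"y":0,"z":-14,"rx":0,"ry":0,"rz":0},{"x":0,"y":0,"z":-8,"rx":0,"ry":0,"rz":0},{"x":0,"y":0,"z":-3,"rx":0,"ry":0,"rz":0},{"x":0,"y":0,"z":0,"rx":0,"ry":0,"rz":0}]' 87
python3 -m jog '[{"x":0,"y":0,"z":0,"rx":0,"ry":0,"rz":0},{"x":0,"y":0,"z":0,"rx":0,"ry":0,"rz":0},{"x":0,"y":0,"z":0,"rx":0,"ry":0,"rz":0},{"x":0,"y":0,"z":0,"rx":0,"ry":0,"rz":0},{"x":0,"y":0,"z":0,"rx":0,"ry":0,"rz":0},{"x":0,"y":0,"z":0,"rx":0,"ry":0,"rz":0},{"x":0,"y":0,"z":0,"rx":0,"ry":0,"rz":0},{"x":0,"y":0,"z":0,"rx":0,"ry":0,"rz":0}]' 0
python3 -m jog '[{"x":0,"y":0,"z":2,"rx":0,"ry":0,"rz":0},{"x":0,"y":0,"z":5,"rx":0,"ry":0,"rz":0},{"x":0,"y":0,"z":10,"rx":0,"ry":0,"rz":0},{"x":0,"y":0,"z":16,"rx":0,"ry":0,"rz":0},{"x":0,"y":0,"z":20,"rx":0,"ry":0,"rz":0},{"x":0,"y":0,"z":20,"rx":0,"ry":0,"rz":0},{"x":0,"y":0,"z":18,"rx":0,"ry":0,"rz":0},{"x":0,"y":0,"z":9,"rx":0,"ry":0,"rz":0}]' 0
```

```text
time: 20.1
eef_pos: [661.4, 39.5, 28.4]
orientation: [0.707, 0.0, 0.707, -0.0]
contact_force: [-0.3, 0.1, 0.2]
width: 1.0
time: 21.1
eef_pos: [661.0, 39.6, 28.1]
orientation: [0.707, 0.0, 0.707, -0.0]
contact_force: [-0.5, -0.0, 0.5]
width: 0.517
time: 22.1
eef_pos: [661.8, 39.5, 130.1]
orientation: [0.708, 0.0, 0.706, -0.0]
contact_force: [0.0, 0.5, -2.6]
width: 0.523
```

```bash
python3 -m jog '[{"x":-14,"y":-11,"z":0,"rx":0,"ry":0,"rz":0},{"x":-25,"y":-20,"z":0,"rx":0,"ry":0,"rz":0},{"x":-33,"y":-26,"z":0,"rx":0,"ry":0,"rz":0},{"x":-35,"y":-28,"z":0,"rx":0,"ry":0,"rz":0},{"x":-32,"y":-25,"z":0,"rx":0,"ry":0,"rz":0},{"x":-25,"y":-20,"z":0,"rx":0,"ry":0,"rz":0},{"x":-14,"y":-11,"z":0,"rx":0,"ry":0,"rz":0},{"x":-3.8,"y":-2.4,"z":-10,"rx":0,"ry":0,"rz":0}]' 0
python3 -m jog '[{"x":0,"y":0,"z":-18,"rx":0,"ry":0,"rz":0},{"x":0,"y":0,"z":-22,"rx":0,"ry":0,"rz":0},{"x":0,"y":0,"z":-20,"rx":0,"ry":0,"rz":0},{"x":0,"y":0,"z":-14,"rx":0,"ry":0,"rz":0},{"x":0,"y":0,"z":-9,"rx":0,"ry":0,"rz":0},{"x":0,"y":0,"z":-5,"rx":0,"ry":0,"rz":0},{"x":0,"y":0,"z":-2,"rx":0,"ry":0,"rz":0},{"x":0,"y":0,"z":0,"rx":0,"ry":0,"rz":0}]' 0
python3 -m jog '[{"x":0,"y":0,"z":0,"rx":0,"ry":0,"rz":0},{"x":0,"y":0,"z":0,"rx":0,"ry":0,"rz":0},{"x":0,"y":0,"z":0,"rx":0,"ry":0,"rz":0},{"x":0,"y":0,"z":0,"rx":0,"ry":0,"rz":0},{"x":0,"y":0,"z":5,"rx":0,"ry":0,"rz":0},{"x":0,"y":0,"z":15,"rx":0,"ry":0,"rz":0},{"x":0,"y":0,"z":25,"rx":0,"ry":0,"rz":0},{"x":0,"y":0,"z":30,"rx":0,"ry":0,"rz":0}]' 87
```

```text
time: 23.1
eef_pos: [479.7, -104.6, 118.4]
orientation: [0.708, 0.0, 0.706, -0.001]
contact_force: [0.9, -0.0, -2.1]
width: 0.519
time: 24.1
eef_pos: [479.5, -104.0, 28.4]
orientation: [0.707, 0.0, 0.707, -0.0]
contact_force: [0.1, -0.0, -1.7]
width: 0.518
time: 25.1
eef_pos: [479.0, -103.7, 104.4]
orientation: [0.707, 0.0, 0.707, -0.0]
contact_force: [-0.2, -0.1, 0.4]
width: 1.002
```

```bash
python3 -m jog '[{"x":14,"y":16,"z":20,"rx":0,"ry":0,"rz":0},{"x":26,"y":28,"z":7,"rx":0,"ry":0,"rz":0},{"x":34,"y":37,"z":0,"rx":0,"ry":0,"rz":0},{"x":38,"y":41,"z":0,"rx":0,"ry":0,"rz":0},{"x":36,"y":40,"z":0,"rx":0,"ry":0,"rz":0},{"x":28,"y":31,"z":0,"rx":0,"ry":0,"rz":0},{"x":14,"y":16,"z":0,"rx":0,"ry":0,"rz":0},{"x":3.7,"y":3.3,"z":0,"rx":0,"ry":0,"rz":0}]' 87
python3 - <<'E'
from h import *
c=wrist();W=cloud(c);print(c["st"]["eef_pos"])
for l in ("pulley",):
    for r in robot.trace(l,c)[:2]:
        p=W[r["pixels"]&(c["z_map"]>0)];zt=np.percentile(p[:,2],95);t=p[p[:,2]>zt-5]
        print(l,r["p"],r["point"],zt,cv2.minEnclosingCircle(t[:,:2].astype(np.float32)))
E
python3 -m jog '[{"x":0,"y":0,"z":-15,"rx":0,"ry":0,"rz":0},{"x":0,"y":0,"z":-20,"rx":0,"ry":0,"rz":0},{"x":0,"y":0,"z":-22,"rx":0,"ry":0,"rz":0},{"x":0,"y":0,"z":-13,"rx":0,"ry":0,"rz":0},{"x":0,"y":0,"z":-5,"rx":0,"ry":0,"rz":0},{"x":0,"y":0,"z":0,"rx":0,"ry":0,"rz":0},{"x":0,"y":0,"z":0,"rx":0,"ry":0,"rz":0},{"x":0,"y":0,"z":0,"rx":0,"ry":0,"rz":0}]' 87
```

```text
time: 26.1
eef_pos: [673.4, 109.7, 130.9]
orientation: [0.707, -0.001, 0.707, 0.001]
contact_force: [-0.6, 0.5, 0.5]
width: 0.996
[673.38394987 109.73433834 130.92996833]
pulley 0.59 [323.7, 248.9] 43.53237732968791 ((673.09912109375, 108.67243194580078), 29.007226943969727)
time: 27.2
eef_pos: [673.5, 108.5, 55.9]
orientation: [0.708, 0.0, 0.707, -0.0]
contact_force: [0.1, 0.9, -0.5]
width: 0.999
```

```bash
python3 -m jog '[{"x":0,"y":0.2,"z":-8,"rx":0,"ry":0,"rz":0},{"x":0,"y":0,"z":-9,"rx":0,"ry":0,"rz":0},{"x":0,"y":0,"z":-7,"rx":0,"ry":0,"rz":0},{"x":0,"y":0,"z":-3,"rx":0,"ry":0,"rz":0},{"x":0,"y":0,"z":0,"rx":0,"ry":0,"rz":0},{"x":0,"y":0,"z":0,"rx":0,"ry":0,"rz":0},{"x":0,"y":0,"z":0,"rx":0,"ry":0,"rz":0},{"x":0,"y":0,"z":0,"rx":0,"ry":0,"rz":0}]' 87
python3 -m jog '[{"x":0,"y":0,"z":0,"rx":0,"ry":0,"rz":0},{"x":0,"y":0,"z":0,"rx":0,"ry":0,"rz":0},{"x":0,"y":0,"z":0,"rx":0,"ry":0,"rz":0},{"x":0,"y":0,"z":0,"rx":0,"ry":0,"rz":0},{"x":0,"y":0,"z":0,"rx":0,"ry":0,"rz":0},{"x":0,"y":0,"z":0,"rx":0,"ry":0,"rz":0},{"x":0,"y":0,"z":0,"rx":0,"ry":0,"rz":0},{"x":0,"y":0,"z":0,"rx":0,"ry":0,"rz":0}]' 0
python3 -m jog '[{"x":0,"y":0,"z":2,"rx":0,"ry":0,"rz":0},{"x":0,"y":0,"z":5,"rx":0,"ry":0,"rz":0},{"x":0,"y":0,"z":10,"rx":0,"ry":0,"rz":0},{"x":0,"y":0,"z":16,"rx":0,"ry":0,"rz":0},{"x":0,"y":0,"z":20,"rx":0,"ry":0,"rz":0},{"x":0,"y":0,"z":20,"rx":0,"ry":0,"rz":0},{"x":0,"y":0,"z":18,"rx":0,"ry":0,"rz":0},{"x":0,"y":0,"z":9,"rx":0,"ry":0,"rz":0}]' 0
```

```text
time: 28.2
eef_pos: [673.1, 108.7, 28.3]
orientation: [0.707, 0.0, 0.707, -0.0]
contact_force: [-0.5, -0.5, 0.0]
width: 1.001
time: 29.2
eef_pos: [672.9, 108.6, 28.1]
orientation: [0.707, 0.0, 0.707, -0.0]
contact_force: [-0.4, 0.2, 0.3]
width: 0.654
time: 30.2
eef_pos: [673.7, 108.7, 130.2]
orientation: [0.708, 0.0, 0.706, -0.0]
contact_force: [-0.2, 0.4, -2.8]
width: 0.657
```

```bash
python3 -m jog '[{"x":-8,"y":-12,"z":0,"rx":0,"ry":0,"rz":0},{"x":-14,"y":-22,"z":0,"rx":0,"ry":0,"rz":0},{"x":-20,"y":-30,"z":0,"rx":0,"ry":0,"rz":0},{"x":-20,"y":-30,"z":0,"rx":0,"ry":0,"rz":0},{"x":-20,"y":-30,"z":0,"rx":0,"ry":0,"rz":0},{"x":-20,"y":-30,"z":0,"rx":0,"ry":0,"rz":0},{"x":-20,"y":-30,"z":0,"rx":0,"ry":0,"rz":0},{"x":-20,"y":-30,"z":0,"rx":0,"ry":0,"rz":0}]' 0
python3 -m jog '[{"x":-19,"y":-30,"z":0,"rx":0,"ry":0,"rz":0},{"x":-15,"y":-23,"z":0,"rx":0,"ry":0,"rz":0},{"x":-10,"y":-15,"z":0,"rx":0,"ry":0,"rz":0},{"x":-4.9,"y":-7.2,"z":0,"rx":0,"ry":0,"rz":0},{"x":0,"y":0,"z":-10,"rx":0,"ry":0,"rz":0},{"x":0,"y":0,"z":-16,"rx":0,"ry":0,"rz":0},{"x":0,"y":0,"z":-18,"rx":0,"ry":0,"rz":0},{"x":0,"y":0,"z":-14,"rx":0,"ry":0,"rz":0}]' 0
```

```text
time: 31.2
eef_pos: [528.8, -106.5, 127.3]
orientation: [0.706, 0.0, 0.708, -0.0]
contact_force: [1.0, 0.0, -1.6]
width: 0.655
time: 32.2
eef_pos: [482.1, -179.5, 68.8]
orientation: [0.707, -0.0, 0.707, 0.001]
contact_force: [0.4, 1.2, -1.1]
width: 0.658
```

Commanded z is now 70; going down 42.

```bash
python3 -m jog '[{"x":0,"y":0,"z":-12,"rx":0,"ry":0,"rz":0},{"x":0,"y":0,"z":-12,"rx":0,"ry":0,"rz":0},{"x":0,"y":0,"z":-9,"rx":0,"ry":0,"rz":0},{"x":0,"y":0,"z":-5,"rx":0,"ry":0,"rz":0},{"x":0,"y":0,"z":-3,"rx":0,"ry":0,"rz":0},{"x":0,"y":0,"z":-1,"rx":0,"ry":0,"rz":0},{"x":0,"y":0,"z":0,"rx":0,"ry":0,"rz":0},{"x":0,"y":0,"z":0,"rx":0,"ry":0,"rz":0}]' 0
python3 -m jog '[{"x":0,"y":0,"z":0,"rx":0,"ry":0,"rz":0},{"x":0,"y":0,"z":0,"rx":0,"ry":0,"rz":0},{"x":0,"y":0,"z":0,"rx":0,"ry":0,"rz":0},{"x":0,"y":0,"z":0,"rx":0,"ry":0,"rz":0},{"x":0,"y":0,"z":5,"rx":0,"ry":0,"rz":0},{"x":0,"y":0,"z":15,"rx":0,"ry":0,"rz":0},{"x":0,"y":0,"z":25,"rx":0,"ry":0,"rz":0},{"x":0,"y":0,"z":30,"rx":0,"ry":0,"rz":0}]' 87
python3 -m jog '[{"x":-10,"y":-30,"z":30,"rx":0,"ry":0,"rz":0},{"x":-20,"y":-35,"z":30,"rx":0,"ry":0,"rz":0},{"x":-20,"y":-35,"z":15,"rx":0,"ry":0,"rz":0},{"x":-20,"y":-35,"z":0,"rx":0,"ry":0,"rz":0},{"x":-20,"y":-35,"z":0,"rx":0,"ry":0,"rz":0},{"x":-20,"y":-35,"z":0,"rx":0,"ry":0,"rz":0},{"x":-20,"y":-35,"z":0,"rx":0,"ry":0,"rz":0},{"x":-10,"y":-15,"z":0,"rx":0,"ry":0,"rz":0}]' 87
python3 - <<'E'
from h import *
for n in ("top","scene"):
    c=robot.camera(n);W=cloud(c);print(n);cv2.imwrite(f"pics/{n}9.png",c["image"][:,:,::-1])
    b=((W[...,2]>22)&(W[...,2]<90)&(((abs(W[...,0]-478)<45)&(abs(W[...,1]+65)<150))|((abs(W[...,0]-633)<35)&(abs(W[...,1]+119)<35)))).astype(np.uint8)
    k,lab,st,ce=cv2.connectedComponentsWithStats(b)
    for i in range(1,k):
        if st[i,4]>40:
            p=W[lab==i];zt=np.percentile(p[:,2],95);t=p[p[:,2]>zt-5];o=cv2.minEnclosingCircle(t[:,:2].astype(np.float32))
            print(np.round(ce[i]),round(zt,1),np.round(o[0],1),round(o[1],1))
E
```

```text
time: 33.2
eef_pos: [482.2, -180.6, 28.3]
orientation: [0.707, 0.0, 0.707, -0.0]
contact_force: [-0.6, 0.9, -1.0]
width: 0.657
time: 34.2
eef_pos: [481.8, -180.4, 104.4]
orientation: [0.707, 0.0, 0.707, -0.0]
contact_force: [0.1, -0.0, -0.3]
width: 0.993
time: 35.2
eef_pos: [341.1, -437.4, 179.1]
orientation: [0.707, 0.0, 0.707, -0.002]
contact_force: [0.3, 0.5, -0.6]
width: 1.0
top
[358. 252.] 53.1 [ 632.6 -119.1] 23.5
[398. 358.] 46.7 [ 482.  -180.5] 28.8
[345. 359.] 38.8 [ 479.3 -103.8] 22.8
[238. 362.] 52.9 [473.1  49.4] 23.4
[292. 361.] 65.3 [476.4 -27.3] 14.7
scene
[333. 159.] 45.2 [ 482.3 -178.7] 29.7
[362. 184.] 37.2 [ 480.1 -103.2] 23.7
[395. 204.] 63.6 [477.3 -26.3] 15.2
[282. 214.] 51.6 [ 633.6 -118.2] 24.3
[430. 233.] 51.6 [474.   50.1] 24.4
```

View pics/top9.png

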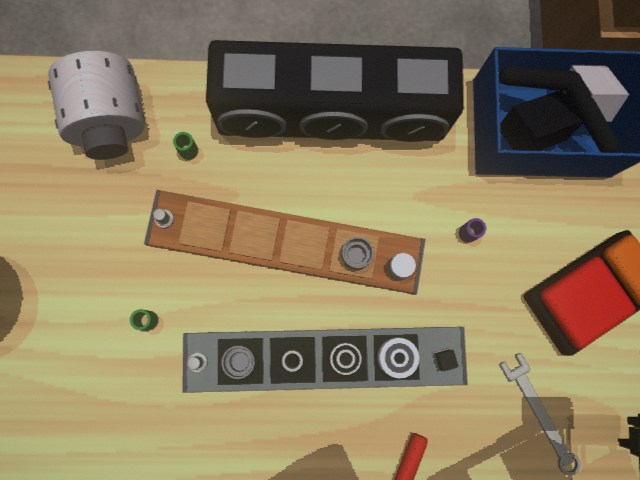

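View pics/scene9.png

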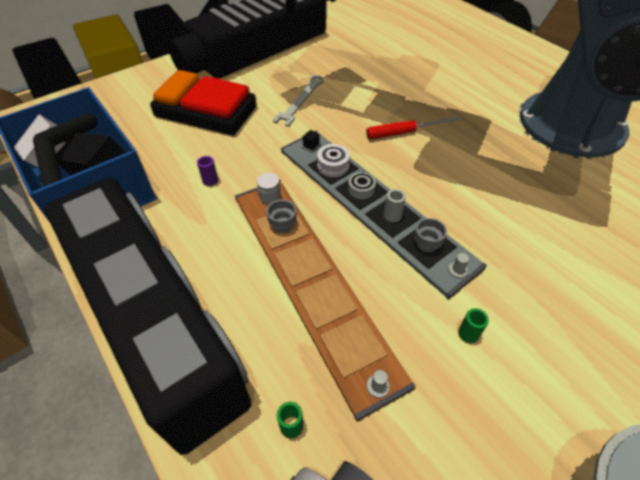

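Both views show all four parts upright and centred to within about 1 mm. From the grey peg they run cup (238,362), sleeve (292,361), bearing (345,359), pulley (398,358). The lower cup is still on its cardboard square (358,252), and the arm is clear.

```bash
python3 -c "
from rig import robot
print(robot.hand_in())"
```

```text
the job is handed in; nothing more can be done
None
```

The four parts now stand on the grey rack in reverse order and the job is handed in, at about 35 s on the robot's clock. Counted from the grey peg they are cup, sleeve, bearing, pulley. Only the upper cup was taken; the lower one still stands on its cardboard square.

**Last checks:** the top and scene cameras both showed each part upright and at its normal height. By the top camera each stood within about 1 mm of its square's centre; the scene camera put them up to about 2 mm off. The lower cup is within about 1 mm of where the upper one stood above it. The gripper had let go and was well away from the parts, and the forces read after each move were never more than about 3 N.

**What failed or disagreed:**
- **Refused moves:** the first two move commands were refused because some rows left out keys. They moved nothing.
- **Part finder:** the trained networks first offered the green and purple look-alikes as the sleeve and a wrong region as the pulley. I found the steel sleeve from the depth data and checked it in an enlarged crop.
- **Cameras:** the top and scene cameras differed by 1–2 mm, within their stated calibration.

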